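# Catch the tipping case lid and lower it shut

### The arm

A 6-joint arm with a two-finger parallel gripper is mounted at the origin on a cart in front of the work surface, level with it; the furniture and walls round the work are solid. World frame = base frame: x ahead of the robot, y to its left, z up, the work surface at z = 0. Lengths are in mm, angles in rad, forces in N, time in s.
With the tool pointing down it reaches from about 350 to 875 mm from the base axis. Payload 4.2 kg.
Tool frame: the origin (TCP) lies midway between the tips of the shut fingers; the grasp point (between the pads) lies behind it (robot.grip_depth is the z of the grasp point in the tool frame, in mm); z points along the fingers, y is the line along which they close (so a half turn about z gives the same grasp; the last joint's range is limited). The gripper opens to 85 mm and grips with 20 to 120 N. Pads are 22 mm wide; open, the fingers measure 114 mm over their backs; the gripper's body (76 mm by 85 mm) begins 54 mm behind the grasp point. The pads swing forward as they close: fully open they stand 13 mm farther back than shut.
Start: joints at [-1.078, 0.385, 0.008, 0, -1.194, -0.259], TCP at [144.815, -607.97, 231.312] pointing down, gripper open.
Joint ranges: [-3.14, 3.14], [-1.21, 2.06], [-1.07, 1.41], [-3.16, 2.05], [-2.99, -0.16], [-3.1, 3.1]. Speed limits (rad/s): [2.79, 2.79, 3.14, 3.14, 3.14, 3.14].

### API

Orientations are given as a unit quaternion [x, y, z, w].
In Python, from station import robot, optics, sign_off gives the robot as it stands.
- The arm moves only by the shell command python3 -m handwheel 'ROWS' [FORCE]. ROWS is JSON, a list of rows, each an object of numbers: "ax", "ay", "az": the turn, a rotation vector about the tool's x, y, z normalised to -1 to 1, where 1 is 30 degrees; "x", "y", "z": the shift along the tool's x, y, z normalised to -1 to 1, where 1 is 1000 mm; "gripper": the gripper command: -1 is shut, 1 is fully open, values between are in proportion. In form: [{"ax": .., "ay": .., "az": .., "x": .., "y": .., "z": .., "gripper": ..}, ...]. A call has 1 to 8 rows; each row is the pose to reach, as a shift and turn from the pose commanded when the call began, along the tool's axes at that moment; what a row does not reach only later rows make up. A row lasts 1/10 s, in which the tool goes at most 50 mm and 8.59 degrees, less where a joint would pass 70% of its speed; a pose out of reach is approached as far as the arm can. A call with a number of a shift or a turn outside -1 to 1 is refused whole. A call with a gripper value outside its range is refused whole. The fingers move at their own pace and stop on an object; FORCE is the grip in N (left out, the last holds). Time passes only in rows, so rows that repeat a pose let the fingers close. It gives the time, the measured TCP pose, the force, the opening and the grip force at its end, in the units of the state.
- robot.state(): the state, without advancing time (a new reading comes with each control period).
- optics.read_camera(name): name is "scene" or "top" or "wrist"; returns a dict with "image" (420x560x3 uint8, red, green, blue), "fov_y" (degrees; the focal length in pixels is half the picture's height over the tangent of half this angle, whatever the lens; pixels are square), "cx", "cy" (the principal point, pixels), "position" and "rotation" of the camera in the world; the wrist camera has in their place "mount" (4x4, takes a point from camera to tool coordinates, whose origin is the TCP and whose axes are the flange's). Camera axes: x right, y down, z forward; pixel columns grow to the right and rows downward; lengths in mm; the calibration is good to about 2 mm. The wrist camera is an equidistant fisheye: a pixel r from the principal point sees the ray r / f radians off the axis. A picture is of the moment at which its call begins: read the wrist's pose just before it. There is no depth.
- sign_off(): hands the job in; it is judged then, once.
The state is a dict: "time": time; "q": joint angles; "dq": joint speeds; "effort": joint torques, N m; "position": TCP position; "eef_rot": TCP orientation; "ft_force": force on the tool from outside, world axes, zero at the start; "wrist_torque": the same for the moment, N m; "gripper_width": opening from 0.0 (shut) to 1.0 (fully open); "grip_force": force on a finger pad.
Only numpy, scipy, OpenCV 4.12 (cv2) and the standard library are available. Lean on these libraries where they do the work, as an engineer would, in place of code of your own. Each camera call takes 0.05 s, during which the arm holds its last target. There are 200 camera calls.

### The job

The lid of the grey sorting case stands tipped back on its stop. Nudge it over from behind with a fingertip, catch it on the outside of your fingers while it is still well open, and lower it slowly until it is fully shut, so softly that it never slams and none of the small parts in the case shift. Do not grip or pinch the lid or pick anything up, and leave the things standing round the case where they are.

Things in the scene. Friction and masses are not known exactly. Their poses are not given: they have to be found in the camera images.
- case: Grey painted steel sorting case, 150 mm deep (its x), 220 mm wide (its y), rim 72 mm high; it stands firm. Origin at the centre of its underside; x points from front to hinge side, z up. Inside, 3 by 4 compartments of a white insert hold loose small parts. Two steel latches stand out 8 mm from the front wall, 75 mm either side of the middle: keep to the middle third.
- lid_hinge (a point): Middle of the lid's hinge line, which runs along the case's y; it lies 82 mm behind the case's centre (case +x) and 72 mm above the bench.
- lid (a joint): Angle of the lid in rad: 0 shut, 1.57 upright, 1.88 leaning back on its stop, where it starts. About 0.32 kg, with a weak oil damper. It balances at about 1.57; tipped to 1.45 it comes down by itself, slowly, then faster, and shuts in 3 to 5 s; uncaught it strikes at about 1 rad/s, a slam. Lowered softly it moves at under 0.5 rad/s in the last 0.2 rad.
- lid_edge (a point): Middle of the lid's free edge: centre of a rolled steel bead, 8 mm thick, 166 mm long, parallel to the hinge, 178 mm from it. The 3 mm sheet lid is 224 mm wide; its inner face lies in the plane of hinge and bead. Shut, the bead's centre is 21 mm out from the front wall and 73.5 mm above the bench: a finger fits beneath it. Push it level from behind; a push down only loads the hinge.
- spring: Small coil spring, 36x26x11 mm, loose in a compartment of the case; leave alone. Origin at its underside.
- needle: Brass metering jet, 37x19x9 mm, loose in a compartment of the case; leave alone. Origin at its underside.
- cam: Black choke cam, 36x40x14 mm, loose in a compartment of the case; leave alone. Origin at its underside.
- piston: Pump piston, 44x39x22 mm, loose in a compartment of the case; leave alone. Origin at its underside.
- idle_lever: Green lever with a pale pin, 35x32x14 mm, loose in a compartment of the case; leave alone. Origin at its underside.
- dropper: Small dropper bottle with a white bulb, 34 mm across and 91 mm high, standing beside one end of the case; leave alone. Origin at the centre of its underside.
- capsule: Beige vacuum capsule with a pin on top, 61x61x49 mm, standing beside the other end of the case; leave alone. Origin at its underside.
- vial: Yellow oil vial, 16 mm across and 46 mm high, standing beside the same end as the capsule, nearer the front; leave alone. Origin at the centre of its underside.

How it is judged:
By the outcome, as a careful person would: the job done as asked, in the order asked, and still so for the second after the job is handed in, with the robot touching nothing.
It also fails if it takes over 58 s, if anything falls off the work surface, if the arm or the gripper's body presses on something with over 40 N, if the wrist force passes 120 N, or if a joint passes its speed limit or range.

## Working session

There is one attempt and no reset: what is moved stays moved. The work goes in short steps, Python scripts to look and compute and a shell command to move; the robot and the scene stay as the last step left them, time stands still between calls to the robot, and variables do not carry over. Pictures are saved under pics/ and viewed, at most 10 in all, crops included, and the job is handed in when it is done.

```bash
mkdir -p pics; ls
python3 - <<'E'
from station import robot, optics
import cv2
s=robot.state()
print(s['time'],s['position'],s['eef_rot'],s['gripper_width'],robot.grip_depth)
for n in ['scene','top']:
    c=optics.read_camera(n)
    cv2.imwrite(f'pics/{n}1.png',c['image'][:,:,::-1])
    print(n,c['fov_y'],c['cx'],c['cy'],c['position'],c['rotation'])
E
```

```text
pics
0.0 [ 144.65084917 -607.42532177  230.19653755] [-1.16538083e-01  9.93185609e-01  1.09044673e-03 -1.82012574e-04] 0.9980833321035774 -18.700000000000003
scene 53.32380778940539 276.4237220950672 208.86998498062493 [1242.40028061  379.6848974   480.60938036] [ 0.4262104   0.74904887 -0.44441063 -0.24447838]
top 47.93824552647253 277.08004561134914 208.75561639031395 [538.03412913 -18.00599768 907.14393013] [ 0.70684519 -0.70573521  0.04130276 -0.02453098]
```

View pics/scene1.png

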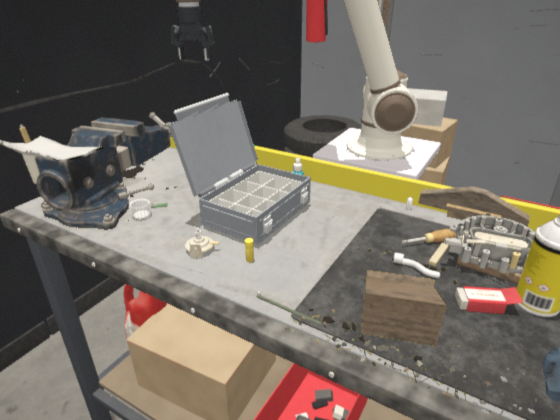

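View pics/top1.png

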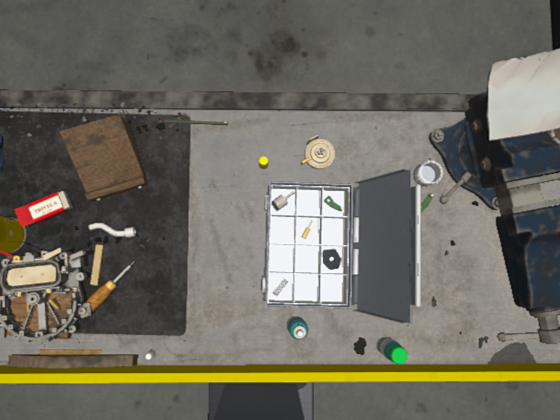

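The top view shows the hinge on the image right (world −y), the bead at about column 418, the case rim spanning columns 268–350, dropper at (298,327), capsule at (320,152) and vial at (264,161). I'll zoom in for precise corners.

```bash
python3 - <<'E'
import cv2
i=cv2.imread('pics/top1.png')[160:330,255:435]
cv2.imwrite('pics/top1c.png',cv2.resize(i,None,fx=3.5,fy=3.5,interpolation=cv2.INTER_CUBIC))
E
cat > h.py <<'E'
import numpy as np, cv2
from scipy.spatial.transform import Rotation as R
TOP=dict(f=210/np.tan(np.radians(47.93824552647253/2)),cx=277.08,cy=208.756,p=np.array([538.034,-18.006,907.144]),r=R.from_quat([0.70684519,-0.70573521,0.04130276,-0.02453098]))
SC=dict(f=210/np.tan(np.radians(53.32380778940539/2)),cx=276.424,cy=208.870,p=np.array([1242.400,379.685,480.609]),r=R.from_quat([0.4262104,0.74904887,-0.44441063,-0.24447838]))
def onz(c,u,v,z):
    d=c['r'].apply([(u-c['cx'])/c['f'],(v-c['cy'])/c['f'],1]); return c['p']+d*(z-c['p'][2])/d[2]
def proj(c,P):
    q=c['r'].inv().apply(np.atleast_2d(P)-c['p']); return np.c_[q[:,0]/q[:,2]*c['f']+c['cx'],q[:,1]/q[:,2]*c['f']+c['cy']]
E
```

```text
(no output)
```

View pics/top1c.png

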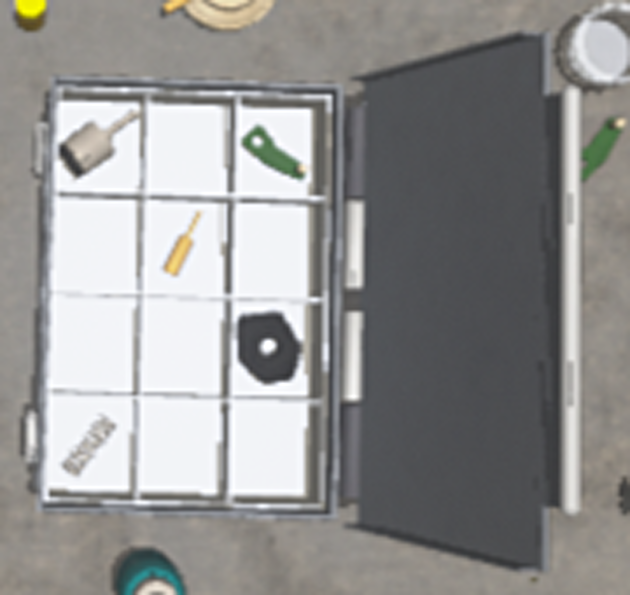

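The crop shows rim corners at crop px (54,78), (343,85), (333,514), (42,510), and the bead along crop column ≈571 from row 88 to 512. Fit the pose and check the bead.

```bash
cat >> h.py <<'E'
C=np.array([[54,78],[343,85],[333,514],[42,510]])/3.5+[255,160]
W=np.array([onz(TOP,u,v,72) for u,v in C])[:,:2]
L=np.array([[-75,110],[75,110],[75,-110],[-75,-110]])
ctr=W.mean(0); a,b=L-L.mean(0),W-ctr
YAW=np.arctan2((a[:,0]*b[:,1]-a[:,1]*b[:,0]).sum(),(a*b).sum())
def c2w(P):
    P=np.atleast_2d(np.asarray(P,float)); c,s=np.cos(YAW),np.sin(YAW)
    return np.c_[P[:,:2]@np.array([[c,s],[-s,c]])+ctr,P[:,2]]
def bead(t,y=0): return [82-178*np.cos(t)+1.5*np.sin(t)*0,y,72+178*np.sin(t)+1.5*np.cos(t)]
E
python3 - <<'E'
from h import *
print(W,ctr,np.degrees(YAW)); print(np.linalg.norm(W[0]-W[1]),np.linalg.norm(W[2]-W[1]))
for t in (1.85,1.88,1.91):
  print(t,(proj(TOP,c2w([bead(t,83),bead(t,-83)]))-[255,160])*3.5, proj(SC,c2w([bead(t,83),bead(t,-83)])))
print(proj(SC,c2w([[-75,110,72],[75,110,72],[-75,-110,72],[-75,110,0]])))
for n,u,v,z in [('dropper',298,328,60),('capsule',320,152,40),('vial',264,161,46),('green bottle',397,353,60),('strainer',428,173,20),('machine',445,205,60),('mach2',437,135,60)]: print(n,onz(TOP,u,v,z).round())
for t in (1.88,1.57,1.4,1.2,0.8,0.4,0): print(t,c2w([bead(t)]).round(1))
E
```

```text
[[ 663.49741436  -25.92412341]
 [ 660.47612729 -173.87325142]
 [ 444.11297888 -165.7091689 ]
 [ 446.39425024  -20.33700511]] [553.62019269 -96.46088721] -91.57040007099613
147.97997383201044 216.51712226523884
1.85 [[557.00227565  91.78774459]
 [556.71383752 503.95821787]] [[176.13903328 112.23712287]
 [227.3936984   94.68188635]]
1.88 [[568.18377331  92.72013174]
 [568.15883567 503.85818861]] [[174.415583   112.6497327 ]
 [225.71628134  95.10092659]]
1.91 [[579.07078219  93.69584383]
 [579.30104542 503.71473277]] [[172.73223328 113.13604056]
 [224.07100818  95.58535592]]
[[254.56282797 217.39343996]
 [196.66923063 198.75087858]
 [309.22605778 176.83667049]
 [255.91048725 248.0870739 ]]
dropper [406. -75.  60.]
capsule [ 726. -119.   40.]
vial [707. -14.  46.]
green bottle [ 362. -250.   60.]
strainer [ 690. -328.   20.]
machine [ 625. -344.   60.]
mach2 [ 755. -333.   60.]
1.88 [[ 549.9 -232.6  241.1]]
1.57 [[ 551.4 -178.3  250. ]]
1.4 [[ 552.2 -148.2  247.7]]
1.2 [[ 553.1 -114.   238.4]]
0.8 [[554.8 -54.5 200.7]]
0.4 [[555.9 -14.5 142.7]]
0 [[ 5.563e+02 -5.000e-01  7.350e+01]]
```

Run:
```python
import cv2
i=cv2.imread('pics/scene1.png')[80:270,110:340]
cv2.imwrite('pics/sc1c.png',cv2.resize(i,None,fx=3.1,fy=3.1,interpolation=cv2.INTER_CUBIC))
```

```text
(no output)
```

View pics/sc1c.png

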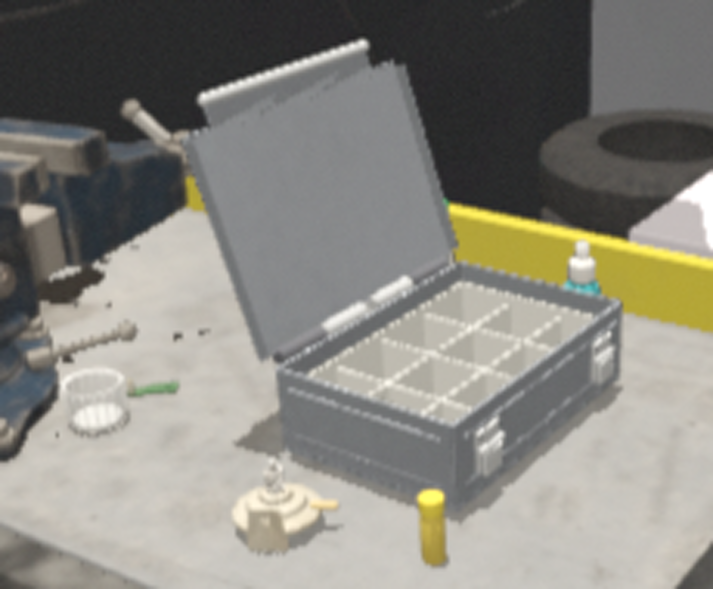

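The scene view confirms the fit: bead ends at about (175,112) and (228,94) match the predicted position at 1.88 rad, and the middle of the front is free. First I lift, shut the fingers and turn on the way to the front, to check reach.

```bash
python3 -m handwheel '[{"z":-0.05,"gripper":-1},{"z":-0.1,"gripper":-1},{"x":-0.035,"y":0.035,"z":-0.1,"az":-0.25,"gripper":-1},{"x":-0.07,"y":0.07,"z":-0.1,"az":-0.5,"gripper":-1},{"x":-0.1,"y":0.1,"z":-0.1,"az":-0.75,"gripper":-1},{"x":-0.135,"y":0.135,"z":-0.1,"az":-1,"gripper":-1},{"x":-0.17,"y":0.17,"z":-0.1,"az":-1,"gripper":-1},{"x":-0.2,"y":0.2,"z":-0.1,"az":-1,"gripper":-1}]' 40
cat >> h.py <<'E'
# delta rows: target tilt alpha(deg) & case-frame TCP -> shift/turn in tool axes from current measured pose
def pose(x,y,z,al):
    Rm=(R.from_euler('z',YAW)*R.from_euler('x',180,degrees=True)*R.from_euler('y',al,degrees=True))
    return c2w([[x,y,z]])[0],Rm
def row(P0,R0,tgt):
    P,Rm=tgt; return np.r_[R0.inv().apply(P-P0)/1000,(R0.inv()*Rm).as_rotvec(degrees=True)/30].round(3)
def tcp(t,al,s=15,h=15,y=0):
    bx,_,bz=bead(t); a=np.radians(al)   # n=tool x, d=tool z in case frame
    n=np.array([np.cos(a),np.sin(a)]); d=np.array([np.sin(a),-np.cos(a)])
    q=np.array([bx,bz])-h*n+s*d
    return pose(q[0],y,q[1],al)
E
python3 - <<'E'
from h import *
from station import robot
s=robot.state(); print(s['time'],s['q'].round(2) if hasattr(s['q'],'round') else s['q'],s['position'])
P0,R0=s['position'],R.from_quat(s['eef_rot'])
print(row(P0,R0,pose(-160,0,300,0)))
print(R.from_quat(s['eef_rot']).as_matrix().round(2))
E
```

```text
0.1 [-1.08  0.39  0.01 -0.   -1.19 -0.26] [ 144.68134716 -607.48458232  230.33179314]
[-5.570e-01  5.570e-01 -6.900e-02  3.000e-03  2.000e-03 -2.501e+00]
[[-0.97 -0.23 -0.  ]
 [-0.23  0.97  0.  ]
 [ 0.    0.   -1.  ]]$[0]: bad value
```

```bash
python3 -m handwheel '[{"ax":0,"ay":0,"az":0,"x":0,"y":0,"z":-0.05,"gripper":-1},{"ax":0,"ay":0,"az":0,"x":0,"y":0,"z":-0.1,"gripper":-1},{"ax":0,"ay":0,"az":-0.25,"x":-0.035,"y":0.035,"z":-0.1,"gripper":-1},{"ax":0,"ay":0,"az":-0.5,"x":-0.07,"y":0.07,"z":-0.1,"gripper":-1},{"ax":0,"ay":0,"az":-0.75,"x":-0.1,"y":0.1,"z":-0.1,"gripper":-1},{"ax":0,"ay":0,"az":-1,"x":-0.135,"y":0.135,"z":-0.1,"gripper":-1},{"ax":0,"ay":0,"az":-1,"x":-0.17,"y":0.17,"z":-0.1,"gripper":-1},{"ax":0,"ay":0,"az":-1,"x":-0.2,"y":0.2,"z":-0.1,"gripper":-1}]' 40
cat > w.py <<'E'
from h import *
from station import robot
s=robot.state(); P0,R0=np.array(s['position']),R.from_quat(s['eef_rot'])
print(round(s['time'],2),np.round(s['q'],2),P0.round(1),'F',np.round(s['ft_force'],1),'w',round(s['gripper_width'],2))
E
python3 - <<'E'
from w import *
print(row(P0,R0,pose(-160,0,300,0)))
E
```

```text
time: 0.9
position: [293.5, -364.9, 331.1]
eef_rot: [-0.37, 0.929, 0.0, 0.0]
ft_force: [0.6, -0.7, 0.2]
gripper_width: 0.001
grip_force: 0.0
0.9 [-0.55  0.05 -0.18 -0.   -1.34 -0.27] [ 293.5 -364.9  331.1] F [ 0.6 -0.7  0.2] w 0.0
[-4.87e-01  1.29e-01  3.10e-02  0.00e+00  1.00e-03 -1.50e+00]
```

```bash
python3 -m handwheel '[{"ax":0,"ay":0,"az":-0.12,"x":-0.048,"y":0.013,"z":0,"gripper":-1},{"ax":0,"ay":0,"az":-0.25,"x":-0.096,"y":0.025,"z":0,"gripper":-1},{"ax":0,"ay":0,"az":-0.37,"x":-0.144,"y":0.038,"z":0,"gripper":-1},{"ax":0,"ay":0,"az":-0.5,"x":-0.19,"y":0.05,"z":0,"gripper":-1},{"ax":0,"ay":0,"az":-0.62,"x":-0.24,"y":0.063,"z":0,"gripper":-1},{"ax":0,"ay":0,"az":-0.75,"x":-0.29,"y":0.076,"z":0,"gripper":-1},{"ax":0,"ay":0,"az":-0.87,"x":-0.336,"y":0.09,"z":0,"gripper":-1},{"ax":0,"ay":0,"az":-1,"x":-0.384,"y":0.1,"z":0,"gripper":-1}]'
python3 - <<'E'
from w import *
print(row(P0,R0,pose(-160,0,300,30)))
E
```

```text
time: 1.7
position: [503.3, -28.8, 331.3]
eef_rot: [-0.599, 0.801, 0.0, -0.0]
ft_force: [0.8, -0.4, 0.3]
gripper_width: -0.002
grip_force: 0.0
1.7 [ 0.27  0.12 -0.1  -0.   -1.35 -0.55] [503.3 -28.8 331.3] F [ 0.8 -0.4  0.3] w -0.0
[-0.104 -0.026  0.031  0.13   0.995 -0.483]
```

```bash
python3 -m handwheel '[{"ax":0.03,"ay":0.25,"az":-0.12,"x":-0.03,"y":-0.006,"z":0.01,"gripper":-1},{"ax":0.06,"ay":0.5,"az":-0.25,"x":-0.06,"y":-0.013,"z":0.02,"gripper":-1},{"ax":0.1,"ay":0.75,"az":-0.37,"x":-0.08,"y":-0.02,"z":0.03,"gripper":-1},{"ax":0.13,"ay":1,"az":-0.48,"x":-0.104,"y":-0.026,"z":0.03,"gripper":-1},{"ax":0.13,"ay":1,"az":-0.48,"x":-0.104,"y":-0.026,"z":0.03,"gripper":-1}]'
python3 - <<'E'
from w import *
print(R0.as_matrix().round(2))
print(row(P0,R0,tcp(0,45)), row(P0,R0,pose(-120,0,120,45)), tcp(0,45)[0])
E
```

```text
time: 2.2
position: [558.2, 65.1, 297.0]
eef_rot: [-0.674, 0.69, -0.182, -0.191]
ft_force: [-0.5, -0.6, -0.8]
gripper_width: 0.0
grip_force: 0.0
2.2 [ 0.61  0.33 -0.16  0.42 -1.43 -0.77] [558.2  65.1 297. ] F [-0.5 -0.6 -0.8] w 0.0
[[-0.02 -1.   -0.02]
 [-0.86  0.03 -0.51]
 [ 0.51  0.01 -0.86]]
[-0.068 -0.001  0.244  0.007  0.481  0.011] [-0.054 -0.001  0.174  0.007  0.481  0.011] [ 5.56251094e+02 -4.96944195e-01  5.22867966e+01]
```

```bash
python3 -m handwheel '[{"ax":0,"ay":0.12,"az":0,"x":-0.015,"y":0,"z":0.045,"gripper":-1},{"ax":0,"ay":0.25,"az":0,"x":-0.03,"y":0,"z":0.09,"gripper":-1},{"ax":0,"ay":0.37,"az":0,"x":-0.045,"y":0,"z":0.135,"gripper":-1},{"ax":0,"ay":0.48,"az":0,"x":-0.06,"y":0,"z":0.18,"gripper":-1},{"ax":0,"ay":0.48,"az":0,"x":-0.07,"y":0,"z":0.22,"gripper":-1},{"ax":0,"ay":0.48,"az":0,"x":-0.07,"y":0,"z":0.22,"gripper":-1}]'
python3 - <<'E'
from w import *
from station import optics
c=optics.read_camera('scene'); cv2.imwrite('pics/reh.png',c['image'][60:280,100:400,::-1].repeat(2,0).repeat(2,1))
print(R0.as_matrix().round(2))
print(row(P0,R0,tcp(0,45)),row(P0,R0,pose(-110,0,330,0)))
E
```

```text
time: 2.8
position: [552.5, 7.8, 71.8]
eef_rot: [-0.643, 0.664, -0.262, -0.278]
ft_force: [-0.3, -0.1, 0.1]
gripper_width: 0.003
grip_force: 0.0
2.8 [ 0.57  0.61 -0.54  0.71 -1.07 -1.17] [552.5   7.8  71.8] F [-0.3 -0.1  0.1] w 0.0
[[-0.02 -1.   -0.03]
 [-0.71  0.04 -0.71]
 [ 0.71  0.01 -0.71]]
[-0.008 -0.004  0.02   0.026  0.003  0.002] [ 1.780e-01 -1.000e-03 -1.870e-01  2.500e-02 -1.497e+00 -8.000e-03]
```

View pics/reh.png

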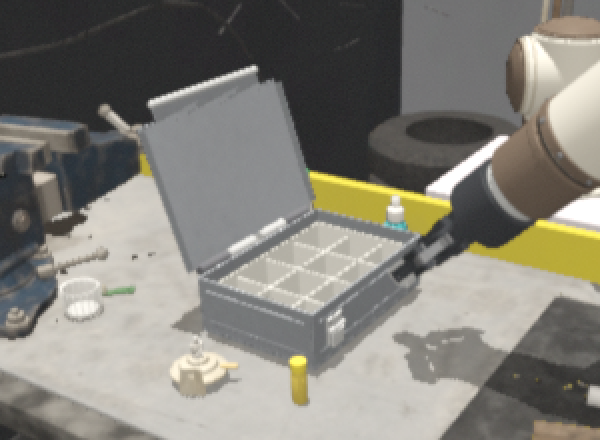

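The picture shows the tilted fingers in front of the case centre (about (405,275)), clear of latches and dropper, so the final pose is reachable. Now up and over to behind the lid.

```bash
python3 -m handwheel '[{"ax":0,"ay":0,"az":0,"x":0.02,"y":0,"z":-0.035,"gripper":-1},{"ax":0,"ay":-0.2,"az":0,"x":0.05,"y":0,"z":-0.07,"gripper":-1},{"ax":0,"ay":-0.4,"az":0,"x":0.085,"y":0,"z":-0.1,"gripper":-1},{"ax":0,"ay":-0.6,"az":0,"x":0.12,"y":0,"z":-0.135,"gripper":-1},{"ax":0,"ay":-0.8,"az":0,"x":0.15,"y":0,"z":-0.165,"gripper":-1},{"ax":0.02,"ay":-1,"az":0,"x":0.178,"y":0,"z":-0.187,"gripper":-1},{"ax":0.02,"ay":-1,"az":0,"x":0.178,"y":0,"z":-0.187,"gripper":-1}]'
python3 - <<'E'
from w import *
print(row(P0,R0,pose(60,0,335,0)),row(P0,R0,pose(185,0,335,0)))
E
```

```text
time: 3.55
position: [558.4, 14.8, 346.9]
eef_rot: [-0.69, 0.713, -0.096, -0.076]
ft_force: [0.8, 0.4, 0.2]
gripper_width: -0.001
grip_force: 0.0
3.55 [ 0.44  0.21 -0.06  0.23 -1.39 -0.52] [558.4  14.8 346.9] F [0.8 0.4 0.2] w -0.0
[ 0.163  0.002  0.053 -0.06  -0.464 -0.01 ] [ 0.285  0.002  0.083 -0.06  -0.464 -0.01 ]
```

```bash
python3 -m handwheel '[{"ax":0,"ay":-0.1,"az":0,"x":0.048,"y":0,"z":0.012,"gripper":-1},{"ax":-0.03,"ay":-0.2,"az":0,"x":0.096,"y":0,"z":0.025,"gripper":-1},{"ax":-0.03,"ay":-0.3,"az":0,"x":0.144,"y":0,"z":0.04,"gripper":-1},{"ax":-0.06,"ay":-0.4,"az":-0.01,"x":0.19,"y":0.001,"z":0.055,"gripper":-1},{"ax":-0.06,"ay":-0.46,"az":-0.01,"x":0.24,"y":0.002,"z":0.07,"gripper":-1},{"ax":-0.06,"ay":-0.46,"az":-0.01,"x":0.285,"y":0.002,"z":0.083,"gripper":-1},{"ax":-0.06,"ay":-0.46,"az":-0.01,"x":0.285,"y":0.002,"z":0.083,"gripper":-1},{"ax":-0.06,"ay":-0.46,"az":-0.01,"x":0.285,"y":0.002,"z":0.083,"gripper":-1}]'
python3 - <<'E'
from w import *
print(row(P0,R0,pose(185,0,234,0)),row(P0,R0,pose(154,0,234,0)))
E
```

```text
time: 4.35
position: [545.7, -281.8, 327.6]
eef_rot: [-0.697, 0.717, 0.002, -0.012]
ft_force: [0.8, -0.1, 0.3]
gripper_width: -0.0
grip_force: 0.0
4.35 [-0.21  0.33  0.15  0.02 -1.41  0.17] [ 545.7 -281.8  327.6] F [ 0.8 -0.1  0.3] w -0.0
[-0.002 -0.005  0.093  0.037 -0.026 -0.001] [-0.033 -0.005  0.093  0.037 -0.026 -0.001]
```

```bash
python3 -m handwheel '[{"ax":0.03,"ay":-0.02,"az":0,"x":0,"y":-0.004,"z":0.04,"gripper":-1},{"ax":0.03,"ay":-0.02,"az":0,"x":0,"y":-0.004,"z":0.08,"gripper":-1},{"ax":0.03,"ay":-0.02,"az":0,"x":0,"y":-0.004,"z":0.093,"gripper":-1},{"ax":0.03,"ay":-0.02,"az":0,"x":-0.01,"y":-0.004,"z":0.093,"gripper":-1},{"ax":0.03,"ay":-0.02,"az":0,"x":-0.02,"y":-0.004,"z":0.093,"gripper":-1},{"ax":0.03,"ay":-0.02,"az":0,"x":-0.02,"y":-0.004,"z":0.093,"gripper":-1}]'
python3 - <<'E'
from w import *
from station import optics
c=optics.read_camera('scene'); cv2.imwrite('pics/beh.png',c['image'][60:260,120:320,::-1].repeat(3,0).repeat(3,1))
for t in (1.88,1.57,1.45):
  b=bead(t); print(t,row(P0,R0,pose(b[0]+15,0,235,0)))
E
```

```text
time: 4.95
position: [550.2, -260.7, 235.1]
eef_rot: [-0.699, 0.715, -0.001, -0.002]
ft_force: [-0.1, 0.0, -0.2]
gripper_width: -0.001
grip_force: 0.0
4.95 [-0.17  0.35 -0.03  0.   -1.19  0.15] [ 550.2 -260.7  235.1] F [-0.1  0.  -0.2] w -0.0
1.88 [-0.013  0.001  0.     0.003 -0.008  0.008]
1.57 [-0.067  0.001 -0.     0.003 -0.008  0.008]
1.45 [-0.089  0.001 -0.     0.003 -0.008  0.008]
```

View pics/beh.png

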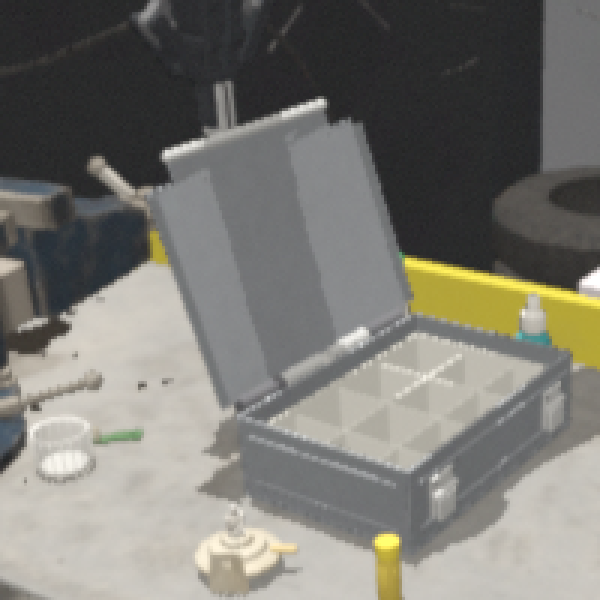

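The finger stands right behind the bead at its middle (picture about (225,120)). Nudge slowly to just short of balance.

```bash
python3 -m handwheel '[{"ax":0,"ay":0,"az":0,"x":-0.008,"y":0,"z":0,"gripper":-1},{"ax":0,"ay":0,"az":0,"x":-0.014,"y":0,"z":0,"gripper":-1},{"ax":0,"ay":0,"az":0,"x":-0.02,"y":0,"z":0,"gripper":-1},{"ax":0,"ay":0,"az":0,"x":-0.026,"y":0,"z":0,"gripper":-1},{"ax":0,"ay":0,"az":0,"x":-0.033,"y":0,"z":0,"gripper":-1},{"ax":0,"ay":0,"az":0,"x":-0.04,"y":0,"z":0,"gripper":-1},{"ax":0,"ay":0,"az":0,"x":-0.046,"y":0,"z":0,"gripper":-1},{"ax":0,"ay":0,"az":0,"x":-0.052,"y":0,"z":0,"gripper":-1}]'
python3 - <<'E'
from w import *
from station import optics
c=optics.read_camera('scene'); cv2.imwrite('pics/push.png',c['image'][60:260,120:320,::-1].repeat(3,0).repeat(3,1))
print(P0,R0.as_matrix().round(3))
for t in (1.57,1.45): print(t,row(P0,R0,pose(bead(t)[0]+15,0,237,0)))
for t in (1.7,1.64,1.57,1.5): print(t,((proj(SC,c2w([bead(t,83),bead(t,-83)]))-[120,60])*3).round())
# pre-plan crossing from nudge end pose (t=1.45)
A=pose(bead(1.46)[0]+15,0,237,0)
for nm,g in [('over1',pose(bead(1.46)[0]+8,0,280,0)),('over2',pose(20,0,285,10)),('over3',pose(-25,0,262,20)),('c1.2',tcp(1.2,20)),('c1.1',tcp(1.1,20)),('c1.0',tcp(1.0,20)),('c0.9',tcp(.9,20))]: print(nm,row(*A,g))
E
```

```text
time: 5.8
position: [549.9, -209.6, 231.8]
eef_rot: [-0.698, 0.716, 0.002, -0.003]
ft_force: [0.1, -0.2, 0.5]
gripper_width: -0.001
grip_force: 0.4
5.8 [-0.09  0.33 -0.08  0.   -1.17  0.06] [ 549.9 -209.6  231.8] F [ 0.1 -0.2  0.5] w -0.0
[ 549.93676091 -209.55646111  231.8271128 ] [[-0.026 -1.    -0.007]
 [-1.     0.026 -0.003]
 [ 0.003  0.007 -1.   ]]
1.57 [-0.016 -0.001 -0.005  0.013 -0.005  0.003]
1.45 [-0.038 -0.001 -0.005  0.013 -0.005  0.003]
1.7 [[196. 154.]
 [349. 101.]]
1.64 [[208. 155.]
 [360. 101.]]
1.57 [[222. 156.]
 [373. 102.]]
1.5 [[236. 160.]
 [386. 105.]]
over1 [-0.007  0.    -0.043  0.     0.     0.   ]
over2 [-0.057  0.    -0.048  0.     0.333 -0.   ]
over3 [-0.102 -0.    -0.025  0.     0.667 -0.   ]
c1.2 [-0.069  0.     0.018  0.     0.667 -0.   ]
c1.1 [-0.085 -0.     0.025  0.     0.667 -0.   ]
c1.0 [-0.1    0.     0.034  0.     0.667 -0.   ]
c0.9 [-0.115 -0.     0.044  0.     0.667 -0.   ]
```

View pics/push.png

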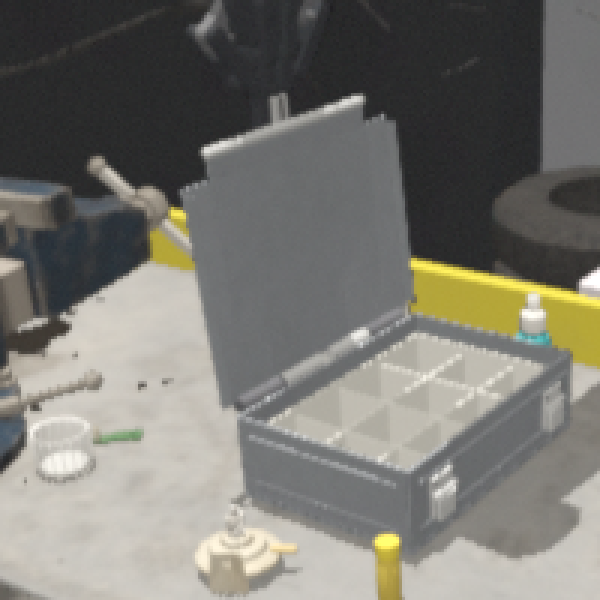

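Bead ends at (205,154) and (362,99): lid at about 1.65, as predicted from the finger. Push past balance to ~1.45 and lift clear.

```bash
python3 -m handwheel '[{"ax":0.01,"ay":0,"az":0,"x":-0.007,"y":0,"z":-0.001,"gripper":-1},{"ax":0.01,"ay":0,"az":0,"x":-0.014,"y":0,"z":-0.003,"gripper":-1},{"ax":0.01,"ay":0,"az":0,"x":-0.021,"y":0,"z":-0.005,"gripper":-1},{"ax":0.01,"ay":0,"az":0,"x":-0.028,"y":-0.001,"z":-0.005,"gripper":-1},{"ax":0.01,"ay":0,"az":0,"x":-0.034,"y":-0.001,"z":-0.005,"gripper":-1},{"ax":0.01,"ay":0,"az":0,"x":-0.038,"y":-0.001,"z":-0.005,"gripper":-1},{"ax":0.01,"ay":0,"az":0,"x":-0.036,"y":-0.001,"z":-0.03,"gripper":-1}]'
python3 - <<'E'
from w import *
from station import optics
c=optics.read_camera('scene'); cv2.imwrite('pics/tip.png',c['image'][60:260,120:320,::-1].repeat(3,0).repeat(3,1))
for nm,g in [('over1',pose(bead(1.46)[0]+8,0,280,0)),('over2',pose(20,0,285,10)),('over3',pose(-35,0,265,20)),('c1.2',tcp(1.2,20)),('c1.1',tcp(1.1,20)),('c1.0',tcp(1.0,20)),('c0.9',tcp(.9,20))]: print(nm,row(P0,R0,g))
for t in (1.5,1.45,1.4,1.35): print(t,((proj(SC,c2w([bead(t,83),bead(t,-83)]))-[120,60])*3).round())
E
```

```text
time: 6.55
position: [550.3, -172.8, 258.5]
eef_rot: [-0.698, 0.716, 0.003, -0.004]
ft_force: [0.7, -1.1, -0.4]
gripper_width: 0.0
grip_force: 0.0
6.55 [-0.02  0.29 -0.06  0.   -1.23 -0.  ] [ 550.3 -172.8  258.5] F [ 0.7 -1.1 -0.4] w 0.0
over1 [-0.006 -0.001 -0.022  0.018 -0.002  0.003]
over2 [-0.056 -0.001 -0.027  0.018  0.331  0.005]
over3 [-0.111 -0.001 -0.007  0.017  0.665  0.006]
c1.2 [-0.068 -0.002  0.039  0.017  0.665  0.006]
c1.1 [-0.084 -0.002  0.046  0.017  0.665  0.006]
c1.0 [-0.1   -0.002  0.055  0.017  0.665  0.006]
c0.9 [-0.114 -0.002  0.065  0.017  0.665  0.006]
1.5 [[236. 160.]
 [386. 105.]]
1.45 [[246. 163.]
 [396. 107.]]
1.4 [[257. 167.]
 [406. 110.]]
1.35 [[268. 171.]
 [416. 114.]]
```

View pics/tip.png

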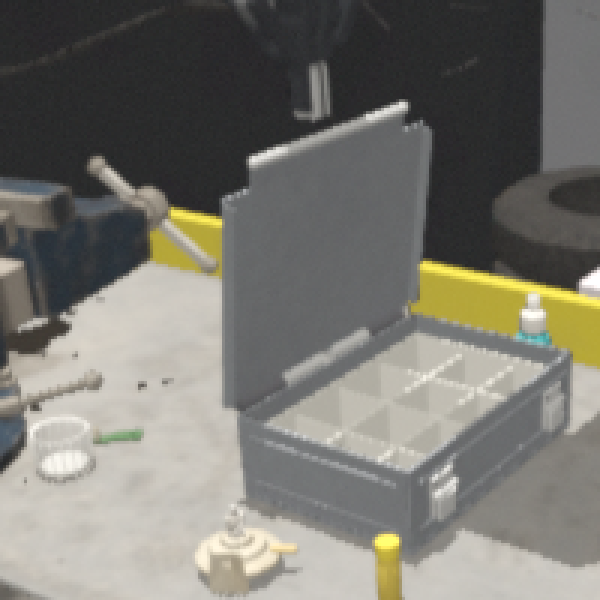

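Lid at about 1.42 (bead ends (250,162), (406,104)) and falling slowly. Cross over and take the catch position in front.

```bash
python3 -m handwheel '[{"ax":0.01,"ay":0.2,"az":0,"x":-0.03,"y":-0.001,"z":-0.027,"gripper":-1},{"ax":0.015,"ay":0.4,"az":0,"x":-0.078,"y":-0.002,"z":-0.027,"gripper":-1},{"ax":0.015,"ay":0.6,"az":0,"x":-0.12,"y":-0.002,"z":-0.01,"gripper":-1},{"ax":0.015,"ay":0.66,"az":0,"x":-0.138,"y":-0.002,"z":0.025,"gripper":-1},{"ax":0.015,"ay":0.66,"az":0,"x":-0.135,"y":-0.002,"z":0.05,"gripper":-1},{"ax":0.015,"ay":0.66,"az":0,"x":-0.12,"y":-0.002,"z":0.055,"gripper":-1},{"ax":0.015,"ay":0.66,"az":0,"x":-0.105,"y":-0.002,"z":0.053,"gripper":-1}]'
python3 - <<'E'
from w import *
from station import optics
c=optics.read_camera('scene'); cv2.imwrite('pics/cat.png',c['image'][60:260,120:320,::-1].repeat(3,0).repeat(3,1))
for t in (1.1,1.05,1.0,.9,.8): print(t,row(P0,R0,tcp(t,20)))
for t in (1.3,1.2,1.1,1.0): print(t,((proj(SC,c2w([bead(t,83),bead(t,-83)]))-[120,60])*3).round())
E
```

```text
time: 7.3
position: [556.6, -70.1, 208.0]
eef_rot: [-0.688, 0.705, -0.123, -0.123]
ft_force: [-0.6, 0.1, 0.6]
gripper_width: -0.004
grip_force: 0.0
7.3 [ 0.33  0.3  -0.36  0.38 -1.06 -0.56] [556.6 -70.1 208. ] F [-0.6  0.1  0.6] w -0.0
1.1 [ 0.019  0.002  0.003 -0.01  -0.     0.003]
1.05 [ 0.01   0.002  0.004 -0.01  -0.     0.003]
1.0 [ 0.001  0.002  0.005 -0.01  -0.     0.003]
0.9 [-0.016  0.002  0.01  -0.01  -0.     0.003]
0.8 [-0.032  0.002  0.016 -0.01  -0.     0.003]
1.3 [[278. 176.]
 [425. 119.]]
1.2 [[299. 189.]
 [445. 129.]]
1.1 [[320. 204.]
 [463. 142.]]
1.0 [[340. 221.]
 [481. 157.]]
```

View pics/cat.png

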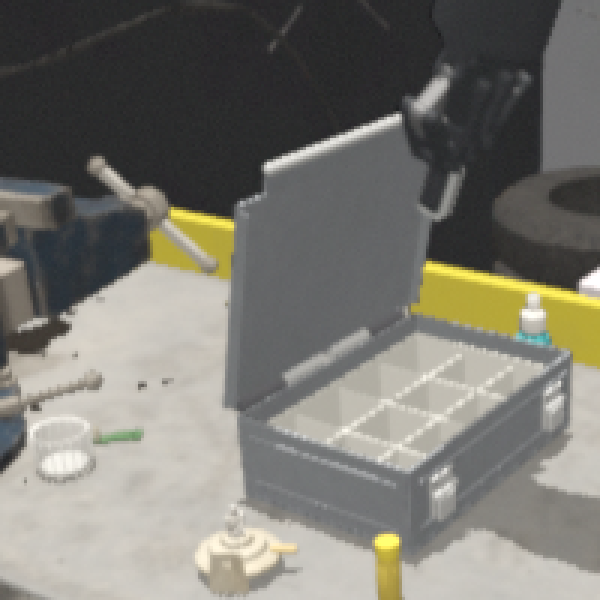

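Lid at about 1.36 and falling slowly; the fingers are in front with the bead behind them. Move closer to the 1.1 position and wait for contact.

```bash
python3 -m handwheel '[{"ax":0,"ay":0,"az":0,"x":0.01,"y":0.001,"z":0.003,"gripper":-1},{"ax":0,"ay":0,"az":0,"x":0.018,"y":0.002,"z":0.003,"gripper":-1},{"ax":0,"ay":0,"az":0,"x":0.018,"y":0.002,"z":0.003,"gripper":-1},{"ax":0,"ay":0,"az":0,"x":0.018,"y":0.002,"z":0.003,"gripper":-1},{"ax":0,"ay":0,"az":0,"x":0.018,"y":0.002,"z":0.003,"gripper":-1}]'
cat > lid.py <<'E'
# lid angle from scene camera: score bright bead edge vs dark along predicted bead line
from h import *
from station import optics
def lid(lo=0.,hi=1.5):
    g=cv2.cvtColor(optics.read_camera('scene')['image'],cv2.COLOR_RGB2GRAY).astype(np.float32)
    best=[]
    ys=np.r_[np.linspace(-80,-35,20),np.linspace(35,80,20)]
    for t in np.arange(lo,hi,.01):
        uv=proj(SC,c2w([bead(t,y) for y in ys])).astype(np.float32)
        v=cv2.remap(g,uv[:,0].copy(),uv[:,1].copy(),cv2.INTER_LINEAR).ravel()
        best.append((np.percentile(v,25),round(t,2)))
    return sorted(best)[::-1][:4]
E
python3 - <<'E'
from w import *
from lid import lid
print(lid(.8,1.45))
for t in (1.1,1.0,.9,.8): print(t,row(P0,R0,tcp(t,20)))
E
```

```text
time: 7.85
position: [554.5, -87.3, 212.1]
eef_rot: [-0.687, 0.705, -0.123, -0.122]
ft_force: [-0.0, -0.3, -0.6]
gripper_width: 0.004
grip_force: 0.0
7.85 [ 0.3   0.29 -0.36  0.38 -1.06 -0.54] [554.5 -87.3 212.1] F [-0.  -0.3 -0.6] w 0.0
[(np.float32(97.475586), np.float64(1.06)), (np.float32(96.70776), np.float64(1.05)), (np.float32(96.60669), np.float64(1.07)), (np.float32(86.19678), np.float64(1.04))]
1.1 [ 0.001  0.001  0.001 -0.014  0.001  0.   ]
1.0 [-0.016  0.001  0.003 -0.014  0.001  0.   ]
0.9 [-0.033  0.001  0.008 -0.014  0.001  0.   ]
0.8 [-0.05   0.001  0.015 -0.014  0.001  0.   ]
```

```bash
sed -i 's/ys=.*/ys=np.linspace(30,80,30)/; s/lo=0.,hi=1.5/lo=-.05,hi=1.5/' lid.py
python3 -m handwheel '[{"ax":0,"ay":0,"az":0,"x":0,"y":0,"z":0,"gripper":-1},{"ax":0,"ay":0,"az":0,"x":0,"y":0,"z":0,"gripper":-1},{"ax":0,"ay":0,"az":0,"x":0,"y":0,"z":0,"gripper":-1},{"ax":0,"ay":0,"az":0,"x":0,"y":0,"z":0,"gripper":-1}]'
python3 - <<'E'
from w import *
from lid import lid
print(lid(.8,1.45))
E
```

```text
time: 8.3
position: [554.4, -87.2, 211.7]
eef_rot: [-0.687, 0.705, -0.123, -0.122]
ft_force: [0.6, 0.2, 1.0]
gripper_width: 0.001
grip_force: 0.0
8.3 [ 0.3   0.3  -0.36  0.38 -1.06 -0.54] [554.4 -87.2 211.7] F [0.6 0.2 1. ] w 0.0
[(np.float32(221.5835), np.float64(1.16)), (np.float32(216.61426), np.float64(1.17)), (np.float32(204.2583), np.float64(1.15)), (np.float32(174.72559), np.float64(1.14))]
```

```bash
python3 -m handwheel '[{"ax":0,"ay":0,"az":0,"x":0,"y":0,"z":0,"gripper":-1},{"ax":0,"ay":0,"az":0,"x":0,"y":0,"z":0,"gripper":-1},{"ax":0,"ay":0,"az":0,"x":0,"y":0,"z":0,"gripper":-1},{"ax":0,"ay":0,"az":0,"x":0,"y":0,"z":0,"gripper":-1}]'
python3 - <<'E'
from w import *
from lid import lid
print(lid(.8,1.45))
for t,a in [(1.05,20),(1.0,22),(.95,24),(.9,26),(.85,28),(.8,30),(.75,32)]: print(t,row(P0,R0,tcp(t,a)))
E
```

```text
time: 8.75
position: [554.3, -87.2, 211.8]
eef_rot: [-0.687, 0.705, -0.123, -0.122]
ft_force: [-0.2, 0.9, -0.5]
gripper_width: -0.003
grip_force: 0.3
8.75 [ 0.3   0.3  -0.36  0.38 -1.06 -0.54] [554.3 -87.2 211.8] F [-0.2  0.9 -0.5] w -0.0
[(np.float32(221.18652), np.float64(1.11)), (np.float32(220.75635), np.float64(1.1)), (np.float32(196.53857), np.float64(1.09)), (np.float32(181.06055), np.float64(1.12))]
1.05 [-0.007  0.     0.001 -0.013  0.001  0.001]
1.0 [-0.015  0.     0.004 -0.013  0.068  0.   ]
0.95 [-0.023  0.001  0.006 -0.013  0.135  0.   ]
0.9 [-0.031  0.001  0.009 -0.013  0.201  0.   ]
0.85 [-0.039  0.001  0.013 -0.013  0.268 -0.   ]
0.8 [-0.047  0.001  0.017 -0.013  0.335 -0.   ]
0.75 [-0.054  0.001  0.021 -0.013  0.401 -0.001]
```

Caught at 1.10 on the fingers. Lower at ~0.3 rad/s, tilting gradually.

```bash
python3 -m handwheel '[{"ax":0,"ay":0,"az":0,"x":-0.004,"y":0,"z":0.001,"gripper":-1},{"ax":0,"ay":0.02,"az":0,"x":-0.009,"y":0,"z":0.002,"gripper":-1},{"ax":0,"ay":0.06,"az":0,"x":-0.014,"y":0,"z":0.004,"gripper":-1},{"ax":0,"ay":0.1,"az":0,"x":-0.019,"y":0,"z":0.005,"gripper":-1},{"ax":0,"ay":0.14,"az":0,"x":-0.024,"y":0.001,"z":0.006,"gripper":-1},{"ax":-0.01,"ay":0.18,"az":0,"x":-0.029,"y":0.001,"z":0.008,"gripper":-1},{"ax":-0.01,"ay":0.23,"az":0,"x":-0.034,"y":0.001,"z":0.011,"gripper":-1},{"ax":-0.01,"ay":0.27,"az":0,"x":-0.039,"y":0.001,"z":0.013,"gripper":-1}]'
cat > n.py <<'E'
import sys
from w import *
from lid import lid
print(lid()[:2])
for a in sys.argv[1:]:
    t,al=map(float,a.split(',')); print(t,row(P0,R0,tcp(t,al)))
E
python3 n.py .8,30 .75,32 .7,34 .65,36 .6,38
```

```text
time: 9.6
position: [554.4, -54.5, 185.7]
eef_rot: [-0.677, 0.695, -0.17, -0.174]
ft_force: [0.3, 0.5, -0.2]
gripper_width: 0.001
grip_force: 0.2
9.6 [ 0.4   0.35 -0.44  0.51 -1.06 -0.75] [554.4 -54.5 185.7] F [ 0.3  0.5 -0.2] w 0.0
[(np.float32(227.15112), np.float64(0.86)), (np.float32(209.16284), np.float64(0.85))]
0.8 [-0.007 -0.     0.002 -0.003  0.061  0.001]
0.75 [-0.015 -0.     0.005 -0.003  0.128  0.001]
0.7 [-0.023 -0.     0.009 -0.003  0.195  0.   ]
0.65 [-0.031 -0.     0.013 -0.003  0.261  0.   ]
0.6 [-0.038 -0.     0.017 -0.003  0.328  0.   ]
```

Lid follows exactly. Continue.

```bash
python3 -m handwheel '[{"ax":0,"ay":0.03,"az":0,"x":-0.004,"y":0,"z":0.001,"gripper":-1},{"ax":0,"ay":0.07,"az":0,"x":-0.009,"y":0,"z":0.003,"gripper":-1},{"ax":0,"ay":0.12,"az":0,"x":-0.014,"y":0,"z":0.005,"gripper":-1},{"ax":0,"ay":0.16,"az":0,"x":-0.019,"y":0,"z":0.007,"gripper":-1},{"ax":0,"ay":0.2,"az":0,"x":-0.024,"y":0,"z":0.009,"gripper":-1},{"ax":0,"ay":0.25,"az":0,"x":-0.029,"y":0,"z":0.012,"gripper":-1},{"ax":0,"ay":0.29,"az":0,"x":-0.034,"y":0,"z":0.015,"gripper":-1},{"ax":0,"ay":0.33,"az":0,"x":-0.038,"y":0,"z":0.017,"gripper":-1}]'
python3 n.py .55,40 .5,42 .45,44 .4,45 .35,45
```

```text
time: 10.45
position: [555.0, -29.2, 152.9]
eef_rot: [-0.659, 0.677, -0.228, -0.233]
ft_force: [-0.2, -0.5, -1.2]
gripper_width: -0.001
grip_force: 0.3
10.45 [ 0.49  0.44 -0.5   0.65 -1.09 -0.96] [555.  -29.2 152.9] F [-0.2 -0.5 -1.2] w -0.0
[(np.float32(237.67065), np.float64(0.62)), (np.float32(231.68994), np.float64(0.61))]
0.55 [-0.008 -0.     0.003 -0.003  0.065 -0.   ]
0.5 [-0.016 -0.     0.007 -0.003  0.131 -0.001]
0.45 [-0.023 -0.     0.011 -0.003  0.198 -0.001]
0.4 [-0.031 -0.     0.016 -0.003  0.231 -0.001]
0.35 [-0.039 -0.     0.02  -0.003  0.231 -0.001]
```

```bash
python3 -m handwheel '[{"ax":0,"ay":0.03,"az":0,"x":-0.004,"y":0,"z":0.001,"gripper":-1},{"ax":0,"ay":0.07,"az":0,"x":-0.009,"y":0,"z":0.004,"gripper":-1},{"ax":0,"ay":0.12,"az":0,"x":-0.014,"y":0,"z":0.006,"gripper":-1},{"ax":0,"ay":0.16,"az":0,"x":-0.019,"y":0,"z":0.009,"gripper":-1},{"ax":0,"ay":0.2,"az":0,"x":-0.024,"y":0,"z":0.012,"gripper":-1},{"ax":0,"ay":0.22,"az":0,"x":-0.029,"y":0,"z":0.015,"gripper":-1},{"ax":0,"ay":0.23,"az":0,"x":-0.034,"y":0,"z":0.017,"gripper":-1},{"ax":0,"ay":0.23,"az":0,"x":-0.038,"y":0,"z":0.02,"gripper":-1}]'
python3 n.py .3,45 .25,45 .2,45 .15,45 .1,45
```

```text
time: 11.3
position: [555.5, -11.6, 113.6]
eef_rot: [-0.645, 0.662, -0.267, -0.273]
ft_force: [-0.3, 2.0, -0.0]
gripper_width: -0.002
grip_force: 0.7
11.3 [ 0.54  0.54 -0.54  0.73 -1.11 -1.11] [555.5 -11.6 113.6] F [-0.3  2.  -0. ] w -0.0
[(np.float32(243.55664), np.float64(0.37)), (np.float32(235.54688), np.float64(0.36))]
0.3 [-0.008 -0.     0.004 -0.002  0.004 -0.   ]
0.25 [-0.016 -0.     0.008 -0.002  0.004 -0.   ]
0.2 [-0.024 -0.     0.013 -0.002  0.004 -0.   ]
0.15 [-0.031 -0.     0.018 -0.002  0.004 -0.   ]
0.1 [-0.038 -0.     0.024 -0.002  0.004 -0.   ]
```

```bash
python3 -m handwheel '[{"ax":0,"ay":0,"az":0,"x":-0.003,"y":0,"z":0.001,"gripper":-1},{"ax":0,"ay":0,"az":0,"x":-0.006,"y":0,"z":0.003,"gripper":-1},{"ax":0,"ay":0,"az":0,"x":-0.009,"y":0,"z":0.005,"gripper":-1},{"ax":0,"ay":0,"az":0,"x":-0.012,"y":0,"z":0.006,"gripper":-1},{"ax":0,"ay":0,"az":0,"x":-0.015,"y":0,"z":0.008,"gripper":-1},{"ax":0,"ay":0,"az":0,"x":-0.018,"y":0,"z":0.01,"gripper":-1},{"ax":0,"ay":0,"az":0,"x":-0.021,"y":0,"z":0.011,"gripper":-1},{"ax":0,"ay":0,"az":0,"x":-0.024,"y":0,"z":0.013,"gripper":-1}]'
python3 n.py .15,45 .1,45 .05,45 0,45 -.05,45
```

```text
time: 12.15
position: [555.7, -4.1, 87.8]
eef_rot: [-0.644, 0.663, -0.267, -0.273]
ft_force: [-0.7, 1.7, -0.8]
gripper_width: 0.0
grip_force: 0.6
12.15 [ 0.55  0.58 -0.55  0.74 -1.08 -1.15] [555.7  -4.1  87.8] F [-0.7  1.7 -0.8] w 0.0
[(np.float32(244.35986), np.float64(0.22)), (np.float32(240.13477), np.float64(0.21))]
0.15 [-0.007 -0.     0.005 -0.002  0.004 -0.001]
0.1 [-0.015 -0.     0.011 -0.002  0.004 -0.001]
0.05 [-0.021 -0.     0.016 -0.002  0.004 -0.001]
0.0 [-0.028 -0.     0.023 -0.002  0.004 -0.001]
-0.05 [-0.034 -0.     0.029 -0.002  0.004 -0.001]
```

```bash
python3 -m handwheel '[{"ax":0,"ay":0,"az":0,"x":-0.002,"y":0,"z":0.002,"gripper":-1},{"ax":0,"ay":0,"az":0,"x":-0.005,"y":0,"z":0.003,"gripper":-1},{"ax":0,"ay":0,"az":0,"x":-0.007,"y":0,"z":0.005,"gripper":-1},{"ax":0,"ay":0,"az":0,"x":-0.01,"y":0,"z":0.007,"gripper":-1},{"ax":0,"ay":0,"az":0,"x":-0.012,"y":0,"z":0.009,"gripper":-1},{"ax":0,"ay":0,"az":0,"x":-0.015,"y":0,"z":0.011,"gripper":-1},{"ax":0,"ay":0,"az":0,"x":-0.017,"y":0,"z":0.013,"gripper":-1},{"ax":0,"ay":0,"az":0,"x":-0.019,"y":0,"z":0.014,"gripper":-1}]'
python3 n.py .05,45 0,45 -.05,45 -.1,45
```

```text
time: 13.0
position: [555.9, -0.6, 64.6]
eef_rot: [-0.644, 0.662, -0.267, -0.273]
ft_force: [-0.2, 0.0, -1.2]
gripper_width: -0.001
grip_force: 0.5
13.0 [ 0.55  0.61 -0.56  0.75 -1.04 -1.19] [555.9  -0.6  64.6] F [-0.2  0.  -1.2] w -0.0
[(np.float32(243.88184), np.float64(0.08)), (np.float32(241.66406), np.float64(0.09))]
0.05 [-0.002 -0.     0.002 -0.002  0.003 -0.001]
0.0 [-0.009 -0.     0.009 -0.002  0.003 -0.001]
-0.05 [-0.015 -0.     0.015 -0.002  0.003 -0.001]
-0.1 [-0.021 -0.     0.022 -0.002  0.003 -0.001]
```

```bash
python3 -m handwheel '[{"ax":0,"ay":0,"az":0,"x":-0.002,"y":0,"z":0.001,"gripper":-1},{"ax":0,"ay":0,"az":0,"x":-0.003,"y":0,"z":0.003,"gripper":-1},{"ax":0,"ay":0,"az":0,"x":-0.005,"y":0,"z":0.004,"gripper":-1},{"ax":0,"ay":0,"az":0,"x":-0.007,"y":0,"z":0.006,"gripper":-1},{"ax":0,"ay":0,"az":0,"x":-0.009,"y":0,"z":0.008,"gripper":-1},{"ax":0,"ay":0,"az":0,"x":-0.011,"y":0,"z":0.01,"gripper":-1},{"ax":0,"ay":0,"az":0,"x":-0.013,"y":0,"z":0.012,"gripper":-1},{"ax":0,"ay":0,"az":0,"x":-0.015,"y":0,"z":0.013,"gripper":-1}]'
python3 n.py -.1,45
```

```text
time: 13.85
position: [555.9, 0.6, 44.9]
eef_rot: [-0.644, 0.663, -0.267, -0.273]
ft_force: [-0.4, -0.6, 0.2]
gripper_width: -0.0
grip_force: 0.0
13.85 [ 0.55  0.64 -0.58  0.77 -1.01 -1.22] [555.9   0.6  44.9] F [-0.4 -0.6  0.2] w -0.0
[(np.float32(243.95996), np.float64(0.01)), (np.float32(239.2041), np.float64(0.0))]
-0.1 [-0.006 -0.     0.009 -0.002  0.003 -0.002]
```

Shut at 0.00 with no load on the fingers. Back away.

```bash
python3 -m handwheel '[{"ax":0,"ay":0,"az":0,"x":-0.008,"y":0,"z":0,"gripper":-1},{"ax":0,"ay":0,"az":0,"x":-0.015,"y":0,"z":-0.005,"gripper":-1},{"ax":0,"ay":0,"az":0,"x":-0.022,"y":0,"z":-0.03,"gripper":-1},{"ax":0,"ay":0,"az":0,"x":-0.025,"y":0,"z":-0.06,"gripper":-1},{"ax":0,"ay":0,"az":0,"x":-0.025,"y":0,"z":-0.1,"gripper":-1},{"ax":0,"ay":0,"az":0,"x":-0.025,"y":0,"z":-0.13,"gripper":-1},{"ax":0,"ay":0,"az":0,"x":-0.025,"y":0,"z":-0.15,"gripper":-1},{"ax":0,"ay":0,"az":0,"x":-0.025,"y":0,"z":-0.15,"gripper":-1}]'
python3 n.py
python3 - <<'E'
from station import optics
import cv2
c=optics.read_camera('scene'); cv2.imwrite('pics/end.png',c['image'][60:260,120:380,::-1].repeat(3,0).repeat(3,1))
E
```

```text
time: 14.7
position: [560.6, 128.0, 135.3]
eef_rot: [-0.646, 0.662, -0.267, -0.27]
ft_force: [0.3, -0.1, 0.2]
gripper_width: -0.002
grip_force: 0.0
14.7 [ 0.75  0.6  -0.31  0.55 -1.31 -1.1 ] [560.6 128.  135.3] F [ 0.3 -0.1  0.2] w -0.0
[(np.float32(244.62622), np.float64(0.01)), (np.float32(239.81201), np.float64(0.0))]
```

View pics/end.png

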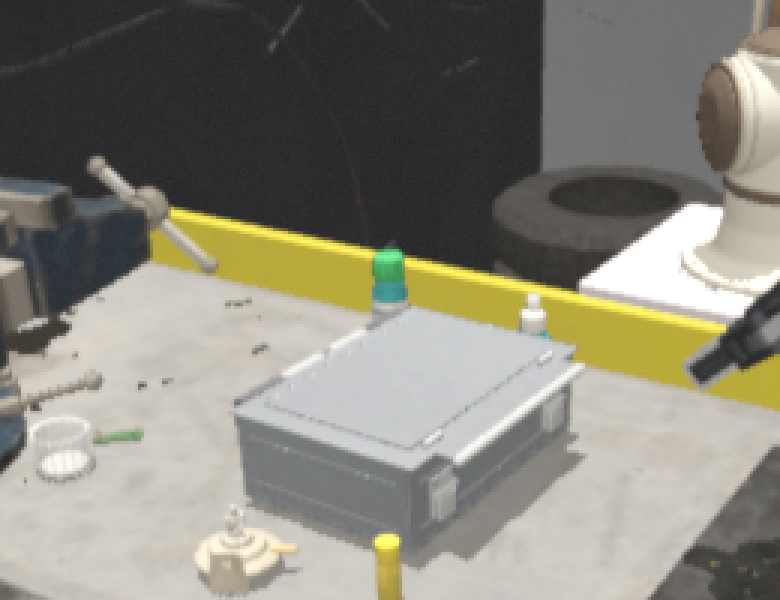

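The lid lies flat and shut. Capsule (235,560), vial (387,565) and dropper (533,315) are where they were, and the gripper is clear.

```bash
python3 -c "from station import sign_off; print(sign_off())"
```

```text
the job is handed in; nothing more can be done
None
```

The lid was nudged over from behind, caught at about 1.1 rad on the outside of the fingers and lowered at under 0.35 rad/s until shut; nothing round the case moved in the last picture, the parts inside could not be seen afterwards, and the job was handed in at about 15 s.

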